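# Check the beaded rim of a plate by fingertip and count it

## Robot

A 7-joint arm with a two-finger parallel gripper is mounted at the origin on the work surface. World frame = base frame: x ahead of the robot, y to its left, z up, the work surface at z = 0. Lengths are in m, angles in rad, forces in N, time in s.
With the tool pointing down it reaches from about 0.375 to 0.925 m from the base axis. Payload 3.1 kg.
Tool frame: the origin (TCP) lies between the finger pads, 19 mm behind the fingertips; this is the grasp point; z points along the fingers, y is the line along which they close (so a half turn about z gives the same grasp; the last joint's range is limited). The gripper opens to 85 mm and grips with 20 to 120 N. Pads are 22 mm wide; open, the fingers measure 114 mm over their backs; the gripper's body (76 mm by 85 mm) begins 54 mm behind the grasp point. The pads swing forward as they close: fully open they stand 13 mm farther back than shut.
Start: joints at [1.225, 0.383, 0.044, 1.598, -0.018, 1.161, -0.05], TCP at [0.159, -0.63, 0.25] pointing down, gripper open.
Joint ranges: [-2.61, 2.61], [-0.41, 2.15], [-1.48, 1.57], [0, 2.5], [-1.57, 4.71], [0.05, 1.97], [-2.85, 2.85]. Speed limits (rad/s): [2.79, 2.79, 3.14, 3.14, 3.14, 3.14, 3.14].

## Interface

Orientations are given as a unit quaternion [x, y, z, w].
In Python, from bench import move_ptp, movel, move_j, move_gripper, pause, inverse_kinematics, read_camera, camera_params, MotionError, sign_off, look_for, tip_of, read_time_s, read_qpos, read_joint_vel, read_effort, read_eef_pos, read_tcp_rot, read_ft_force, read_ft_torque, read_finger_gap, read_grasp_force gives the robot as it stands. Calls block until the motion is done:
- move_ptp(position, orientation): joint-space move of the TCP to a pose.
- movel(position, orientation=None, speed=0.15): straight line of the TCP; orientation=None keeps the orientation; speed is the mean speed in m/s.
- move_j(angles): joint-space move.
- move_gripper(opening, effort=None): finger opening in m; effort is the grip in N (None keeps the last); returns when the fingers have stopped.
- pause(seconds).
- inverse_kinematics(position, orientation): joint angles nearest the present ones, or None.
- read_camera(name): name is "scene" or "top"; returns the picture (384x512x3 uint8, red, green, blue); there is no depth.
- camera_params(name): a dict with "K" (3x3 intrinsics, pixels), "camera_from_world" (4x4, takes a point from world to camera coordinates). Camera axes: x right, y down, z forward; pixel columns grow to the right and rows downward; lengths in m; the calibration is good to about 2 mm. A picture is of the moment at which its call begins. camera_params takes no time and is no camera call.
A pose or a line that the arm cannot do raises MotionError and nothing moves.
- sign_off(): hands the job in; it is judged then, once.
Trained networks look in the newest picture that a camera, given by its name, has taken for a name from the list of things; names that differ only in an ending like _2 or _b are one class to them, and where a whole thing is asked for, a point or a joint stands for the part that bears it (a point fixed in the world has none). Each returns a list of dicts, best first, with "confidence" (0 to 1); they miss things now and then, are a little off and sometimes report something else, mostly with a low value. They report only what shows in the picture. A call takes as long as a camera call.
- look_for(camera, name): "at" ([column, row] in pixels, amid what is visible of it).
- tip_of(camera, name): "at" ([column, row] in pixels: a listed point, or the origin of a listed thing).
Readings, each from a call of its own:
- read_time_s(): time.
- read_qpos(): joint angles.
- read_joint_vel(): joint speeds.
- read_effort(): joint torques, N m.
- read_eef_pos(): TCP position.
- read_tcp_rot(): TCP orientation.
- read_ft_force(): force on the tool from outside, world axes, zero at the start.
- read_ft_torque(): the same for the moment, N m.
- read_finger_gap(): finger opening in m.
- read_grasp_force(): force on a finger pad.
Only numpy, scipy, OpenCV 4.12 (cv2) and the standard library are available. Lean on these libraries where they do the work, as an engineer would, in place of code of your own. Each camera call takes 0.05 s, during which the arm holds its last target. There are 200 camera calls.

## Task

Check the row of raised gold beads on the rim of the large plate by tracing it with the fingertips pointing down: begin at the largest bead and follow the curved row bead by bead to the smallest, pausing a moment over each one, the middle of the fingertips staying over the row and about a centimetre or less above it all the way (a light touch is fine). Then press the push button on the grey tally counter down and let it come up again, to count the plate as checked. Leave the plate, the cup in it and everything else on the table standing where they are; nothing is to be picked up.

Things in the scene. Friction and masses are not known exactly. Their poses are not given: they have to be found in the camera images.
- plate: Large white plate, loose, 270 mm across, 18 mm high at the edge, 0.8 kg. Five round gold beads in an arc on its rim, 115 mm from its centre, 50 mm apart, 5 mm high, tops 24.5 mm above the table; diameters fall 28, 23.5, 19, 14.5, 10 mm anticlockwise seen from above. Origin: centre of the underside; x axis points to the middle bead (bead3), z up.
- bead1 (a point): Centre of the top of bead 1 of the row, the largest bead (28 mm across); axes as the plate's, z up.
- bead2 (a point): Centre of the top of bead 2 of the row, the second largest bead (23.5 mm across); axes as the plate's, z up.
- bead3 (a point): Centre of the top of bead 3 of the row, the middle bead (19 mm across); axes as the plate's, z up.
- bead4 (a point): Centre of the top of bead 4 of the row, the second smallest bead (14.5 mm across); axes as the plate's, z up.
- bead5 (a point): Centre of the top of bead 5 of the row, the smallest bead (10 mm across); axes as the plate's, z up.
- gap1 (a point): Point halfway on the straight line from bead1 to bead2, level with their tops, 5 mm above the plate's rim; axes as the plate's, z up.
- gap2 (a point): Point halfway on the straight line from bead2 to bead3, level with their tops, 5 mm above the plate's rim; axes as the plate's, z up.
- gap3 (a point): Point halfway on the straight line from bead3 to bead4, level with their tops, 5 mm above the plate's rim; axes as the plate's, z up.
- gap4 (a point): Point halfway on the straight line from bead4 to bead5, level with their tops, 5 mm above the plate's rim; axes as the plate's, z up.
- cup: White porcelain mug, 76 mm across and 60 mm high, with a side handle reaching 75 mm from its axis at its own +y; stands loose in the flat middle of the large plate, its top 66 mm above the table. To be left alone. Origin: centre of its underside.
- counter: Grey tally counter fixed to the table: a box 90 mm long (x), 70 mm wide (y), 40 mm high, with a row of small white digit wheels in a dark window on its front (-x) face and a round push button on top. Origin: centre of its underside.
- tally_top (a point): Centre of the top of the counter's push button: a black button 30 mm across in a steel collar of 46 mm diameter, 8 mm ahead (+x) of the box's middle, its top 62 mm above the table and 10 mm above its collar; it moves straight down.
- tally (a joint): Travel of the push button in m: 0 up, 0.006 fully down; a spring resists with 1.5 N at the start to 5 N fully down and raises it again.
- jar: Bystander: amber glass jar with a white cap, 68 mm across, 85 mm high. Origin: centre of its underside.
- squeegee: Bystander: flat spatula about 240 mm long and under 30 mm high, lying near the robot. Origin: its underside.
- brush: Bystander: brush about 200 mm long and under 30 mm high, lying near the robot. Origin: its underside.
- side_plate: Bystander: small white plate, 144 mm across, 12 mm high, with five equal 10 mm gold beads on its rim; farther from the robot than the large plate; not to be checked. Origin: centre of its underside.
- bowl: Bystander: white bowl, 110 mm across, 50 mm high. Origin: centre of its underside.
- pot_cup: Bystander: white mug standing on the table, 84 mm across, 75 mm high. Origin: centre of its underside.

How it is judged:
On the way, in this order (a step that is already met when the one before it is completed fails the run):
1. the fingertips pause low over bead 1 of the row (1 the largest): TCP within 14 mm of it sideways and at most 42 mm above its top (tips at most about 23 mm above), for 0.2 s (horizontal distance between the grasp point and bead1 below 0.014 m and z of the grasp point in the frame of bead1 below 0.042 m), for 0.2 s.
2. they pass low over the rim midway between beads 1 and 2: TCP within 11 mm sideways, at most 42 mm above bead height (horizontal distance between the grasp point and gap1 below 0.011 m and z of the grasp point in the frame of gap1 below 0.042 m).
3. the fingertips pause low over bead 2 of the row (1 the largest): TCP within 14 mm of it sideways and at most 42 mm above its top (tips at most about 23 mm above), for 0.2 s (horizontal distance between the grasp point and bead2 below 0.014 m and z of the grasp point in the frame of bead2 below 0.042 m), for 0.2 s.
4. they pass low over the rim midway between beads 2 and 3: TCP within 11 mm sideways, at most 42 mm above bead height (horizontal distance between the grasp point and gap2 below 0.011 m and z of the grasp point in the frame of gap2 below 0.042 m).
5. the fingertips pause low over bead 3 of the row (1 the largest): TCP within 14 mm of it sideways and at most 42 mm above its top (tips at most about 23 mm above), for 0.2 s (horizontal distance between the grasp point and bead3 below 0.014 m and z of the grasp point in the frame of bead3 below 0.042 m), for 0.2 s.
6. they pass low over the rim midway between beads 3 and 4: TCP within 11 mm sideways, at most 42 mm above bead height (horizontal distance between the grasp point and gap3 below 0.011 m and z of the grasp point in the frame of gap3 below 0.042 m).
7. the fingertips pause low over bead 4 of the row (1 the largest): TCP within 14 mm of it sideways and at most 42 mm above its top (tips at most about 23 mm above), for 0.2 s (horizontal distance between the grasp point and bead4 below 0.014 m and z of the grasp point in the frame of bead4 below 0.042 m), for 0.2 s.
8. they pass low over the rim midway between beads 4 and 5: TCP within 11 mm sideways, at most 42 mm above bead height (horizontal distance between the grasp point and gap4 below 0.011 m and z of the grasp point in the frame of gap4 below 0.042 m).
9. the fingertips pause low over bead 5 of the row (1 the largest): TCP within 14 mm of it sideways and at most 42 mm above its top (tips at most about 23 mm above), for 0.2 s (horizontal distance between the grasp point and bead5 below 0.014 m and z of the grasp point in the frame of bead5 below 0.042 m), for 0.2 s.
10. then the counter's button is pressed down at least 4 mm (value of joint tally above 0.004 m).
At the end, for the whole second after the job is handed in: The row has been traced from the largest bead to the smallest and then the button pressed; the button is up again (within 1.5 mm); the plate lies flat within 12 mm of where it was, the cup stands upright in it within 15 mm of where it was, both at rest; each bystander is within 20 mm of its place (value of joint tally below 0.0015 m and distance of plate from where it was at the start of the episode below 0.012 m and angle between plate's own z axis and vertical below 0.05 rad and z of cup in the frame of plate below 0.012 m and angle between cup's own z axis and vertical below 0.1 rad and distance of cup from where it was at the start of the episode below 0.015 m and linear speed of each of plate, cup below 0.02 m/s and distance of each of jar, squeegee, brush, side_plate, bowl, pot_cup from where it was at the start of the episode below 0.02 m); the robot touches nothing.
It fails at once if the plate is pushed more than 12 mm, lifted or tipped (distance of plate from where it was at the start of the episode above 0.012 m or angle between plate's own z axis and vertical above 0.1 rad).
It fails at once if the plate is pressed with more than 20 N (a light touch only) (contact force between the arm and plate above 20 N).
It fails at once if the cup is moved more than 15 mm or lifted (distance of cup from where it was at the start of the episode above 0.015 m).
It fails at once if a bystander is moved more than 20 mm or lifted (distance of any of jar, squeegee, brush, side_plate, bowl, pot_cup from where it was at the start of the episode above 0.02 m).
It also fails if it takes over 48 s, if anything falls off the work surface, if the arm or the gripper's body presses on something with over 40 N, if the wrist force passes 120 N, or if a joint passes its speed limit or range.

## Working session

There is one attempt and no reset: what is moved stays moved. The work goes in short steps, each a Python script; the robot and the scene stay as the last script left them, time stands still between calls to the robot, and variables do not carry over. Pictures are saved under pics/ and viewed, at most 10 in all, crops included, and the job is handed in when it is done.

```bash
mkdir -p pics; cat > h.py <<'E'
import numpy as np, cv2
from bench import *
def ray(cam,px,z):
    p=camera_params(cam);K=np.array(p["K"]);T=np.array(p["camera_from_world"])
    R=T[:3,:3];c=-R.T@T[:3,3];d=R.T@np.linalg.inv(K)@np.array([px[0],px[1],1.])
    return c+d*(z-c[2])/d[2]
def proj(cam,P):
    p=camera_params(cam);T=np.array(p["camera_from_world"]);q=np.array(p["K"])@(T[:3,:3]@np.array(P)+T[:3,3]);return q[:2]/q[2]
E
python3 - <<'E'
from h import *
for c in("top","scene"):
    cv2.imwrite(f"pics/{c}0.png",read_camera(c)[:,:,::-1])
    for n,z in [(f"bead{i}",.0245) for i in range(1,6)]+[("plate",0),("tally_top",.062),("cup",.006),("counter",0),("jar",0),("pot_cup",0),("bowl",0),("side_plate",0)]:
        print(c,n,[(np.round(d["at"]).tolist(),np.round(ray(c,d["at"],z)[:2],3).tolist(),round(d["confidence"],2)) for d in tip_of(c,n)[:3]])
print(read_tcp_rot(),read_eef_pos(),read_time_s())
E
```

```text
top bead1 [([278.0, 170.0], [0.63, -0.025], 0.97), ([264.0, 241.0], [0.452, 0.005], 0.76), ([288.0, 188.0], [0.584, -0.052], 0.73)]
top bead2 [([278.0, 170.0], [0.63, -0.025], 0.97), ([264.0, 241.0], [0.452, 0.005], 0.76), ([288.0, 188.0], [0.584, -0.052], 0.73)]
top bead3 [([278.0, 170.0], [0.63, -0.025], 0.97), ([264.0, 241.0], [0.452, 0.005], 0.76), ([288.0, 188.0], [0.584, -0.052], 0.73)]
top bead4 [([278.0, 170.0], [0.63, -0.025], 0.97), ([264.0, 241.0], [0.452, 0.005], 0.76), ([288.0, 188.0], [0.584, -0.052], 0.73)]
top bead5 [([278.0, 170.0], [0.63, -0.025], 0.97), ([264.0, 241.0], [0.452, 0.005], 0.76), ([288.0, 188.0], [0.584, -0.052], 0.73)]
top plate [([239.0, 200.0], [0.554, 0.072], 0.78), ([137.0, 213.0], [0.517, 0.331], 0.67)]
top tally_top [([421.0, 222.0], [0.505, -0.357], 0.58)]
top cup [([243.0, 202.0], [0.549, 0.061], 0.6)]
top counter [([408.0, 229.0], [0.491, -0.349], 0.69)]
top jar [([134.0, 213.0], [0.515, 0.338], 0.84)]
top pot_cup [([128.0, 148.0], [0.688, 0.368], 0.72), ([416.0, 144.0], [0.71, -0.379], 0.65), ([306.0, 280.0], [0.361, -0.099], 0.2)]
top bowl 
[... 725 characters left out ...]
45.0, 202.0], [0.584, -0.049], 0.83)]
scene plate [([292.0, 216.0], [0.548, 0.063], 0.63), ([288.0, 180.0], [0.414, -0.023], 0.23)]
scene tally_top [([169.0, 147.0], [0.517, -0.353], 0.55)]
scene cup [([291.0, 215.0], [0.552, 0.062], 0.8), ([244.0, 211.0], [0.596, -0.047], 0.27)]
scene counter [([174.0, 167.0], [0.521, -0.341], 0.92)]
scene jar [([407.0, 248.0], [0.519, 0.333], 0.66)]
scene pot_cup [([399.0, 313.0], [0.7, 0.37], 0.75)]
scene bowl [([116.0, 199.0], [0.718, -0.366], 0.66), ([289.0, 184.0], [0.428, -0.011], 0.23)]
scene side_plate [([185.0, 259.0], [0.797, -0.065], 0.88)]
[ 9.92327002e-01  1.23641091e-01  7.42208515e-07 -4.67931460e-05] [ 0.15946041 -0.6301114   0.24993374] 1.4
```

View pics/top0.png

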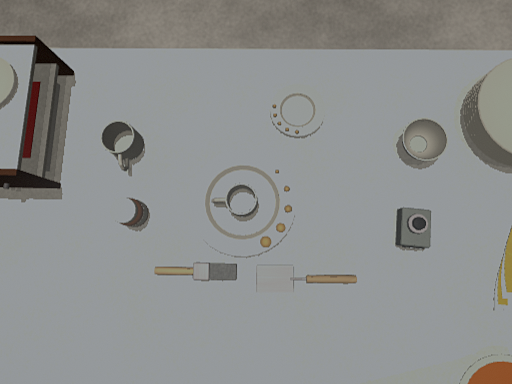

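View pics/scene0.png

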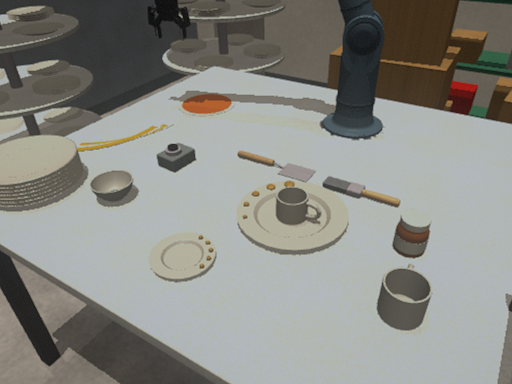

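The top picture shows the plate at about (242,202). Its beads run from the largest at (265,242), through (280,228), (288,209) and (286,188), to the smallest at (277,171). The counter button is at (419,223). The scene picture agrees. Next I'll segment the gold beads and fit the plate model.

```bash
cat > fit.py <<'E'
from h import *
from scipy.optimize import least_squares
R,ph=.115,2*np.arcsin(.025/.115)
def model(p): return [np.array([p[0]+R*np.cos(p[2]+(i-2)*ph),p[1]+R*np.sin(p[2]+(i-2)*ph),.0245]) for i in range(5)]
def beads(cam,img,p0):
    hsv=cv2.cvtColor(img,cv2.COLOR_RGB2HSV)
    m=((hsv[...,0]>8)&(hsv[...,0]<28)&(hsv[...,1]>90)).astype(np.uint8)
    n,l,s,c=cv2.connectedComponentsWithStats(m)
    out=[]
    for P in model(p0):
        d=np.linalg.norm(c[1:]-proj(cam,P),axis=1);k=d.argmin()
        out.append((c[1+k],d[k],s[1+k,4]))
    return out
def fit(cams,p0):
    B={c:beads(c,read_camera(c),p0) for c in cams}
    for c in cams:print(c,[(np.round(b[0],1).tolist(),round(b[1],1),int(b[2]),np.round(ray(c,b[0],.0225)[:2],3).tolist()) for b in B[c]])
    use=[(c,i,b[0]) for c in cams for i,b in enumerate(B[c]) if b[1]<12]
    f=lambda p:np.concatenate([proj(c,model(p)[i]-[0,0,.002])-b for c,i,b in use])
    r=least_squares(f,p0,loss="soft_l1");print(r.x,np.round(f(r.x),1));return r.x
E
python3 - <<'E'
from fit import *
b=np.array([[.452,.005],[.584,-.052],[.63,-.025]]);c=np.array([.55,.062])
p0=[.55,.062,np.arctan2(-.048-.062,.535-.55)]
for cs in (["top"],["scene"],["top","scene"]): p=fit(cs,p0)
np.save("plate.npy",p);print(np.round(model(p),4))
im=cv2.imread("pics/top0.png")
big=cv2.resize(im[150:260,190:440],None,fx=3.2,fy=3.2,interpolation=cv2.INTER_CUBIC)
for P in model(p)+[np.array([.511,-.355,.062])]:
    u=((proj("top",P)-[190,150]+.5)*3.2).astype(int);cv2.circle(big,tuple(int(v) for v in u),3,(0,0,255),1)
cv2.imwrite("pics/c.png",big)
E
```

```text
top [([265.4, 241.5], np.float64(0.4), 84, [0.452, 0.001]), ([280.4, 227.3], np.float64(0.4), 55, [0.487, -0.034]), ([287.8, 208.5], np.float64(0.5), 33, [0.534, -0.052]), ([286.5, 188.5], np.float64(0.6), 16, [0.583, -0.048]), ([276.7, 171.0], np.float64(0.4), 7, [0.627, -0.023])]
[ 0.54941853  0.06217712 -1.70878377] [ 0.  -0.  -0.   0.1  0.  -0.  -0.  -0.1  0.   0.1]
scene [([289.0, 183.2], np.float64(1.2), 40, [0.455, 0.003]), ([270.5, 186.2], np.float64(1.5), 35, [0.491, -0.032]), ([255.5, 193.2], np.float64(1.6), 24, [0.537, -0.049]), ([245.9, 203.6], np.float64(1.5), 17, [0.587, -0.045]), ([244.5, 216.0], np.float64(1.3), 8, [0.629, -0.021])]
[ 0.55225576  0.06419695 -1.70529377] [ 0.1  0.1  0.1 -0.2 -0.2 -0.2 -0.  -0.   0.   0.2]
top [([265.4, 241.5], np.float64(0.4), 84, [0.452, 0.001]), ([280.4, 227.3], np.float64(0.4), 55, [0.487, -0.034]), ([287.8, 208.5], np.float64(0.5), 33, [0.534, -0.052]), ([286.5, 188.5], np.float64(0.6), 16, [0.583, -0.048]), ([276.7, 171.0], np.float64(0.4), 7, [0.627, -0.023])]
scene [([289.0, 183.2], np.float64(1.1), 41, [0.454, 0.003]), ([270.5, 186.2], np.float64(1.5), 35, [0.491, -0.032]), ([255.5, 193.2], np.float64(1.6), 24, [0.537, -0.049]), ([245.9, 203.6], np.float64(1.5), 17, [0.587, -0.045]), ([244.5, 216.0], np.float64(1.3), 8, [0.629, -0.021])]
[ 0.54995884  0.06261896 -1.70726953] [-0.1 -0.3 -0.2 -0.2 -0.1 -0.3 -0.2 -0.4 -0.2 -0.2  0.  -0.4  0.1 -0.8
 -0.2 -0.8 -0.  -0.7  0.  -0.5]
[[ 0.4524  0.0018  0.0245]
 [ 0.4874 -0.0339  0.0245]
 [ 0.5343 -0.0513  0.0245]
 [ 0.5841 -0.0472  0.0245]
 [ 0.6275 -0.0223  0.0245]]
```

View pics/c.png

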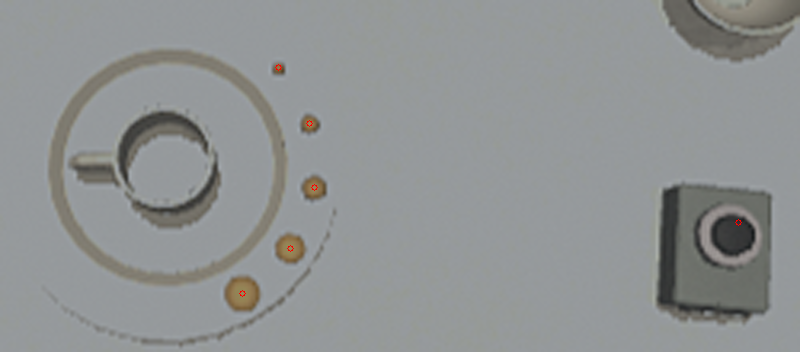

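The crop shows the fitted points sitting on all five beads. The button centre is at crop (733,235), which is top pixel (418.6,222.9). I'll close the gripper, go to bead 1 and lower the tips while checking the force.

```bash
python3 - <<'E'
from fit import *
q=read_tcp_rot();M=model(np.load("plate.npy"))
btn=ray("top",[418.6,222.9],.062);print("btn",btn)
np.save("btn.npy",btn)
move_gripper(0.0)
b=M[0]
print([inverse_kinematics(P+[0,0,.028],q) is not None for P in M], inverse_kinematics(btn+[0,0,.05],q) is not None)
move_ptp([b[0],b[1],.16],q)
movel([b[0],b[1],.0245+.045],q)
f0=np.array(read_ft_force())
cv2.imwrite("pics/s1.png",cv2.resize(read_camera("scene")[120:270,180:380,::-1],None,fx=4,fy=4,interpolation=cv2.INTER_CUBIC))
print(read_eef_pos(),f0,read_finger_gap(),read_time_s())
E
```

```text
btn [ 0.50225504 -0.35098917  0.062     ]
[True, True, True, True, True] True
[0.45350957 0.00181981 0.07038236] [0.18175303 0.73790632 1.03769937] 6.946632859419416e-05 5.6583
```

View pics/s1.png

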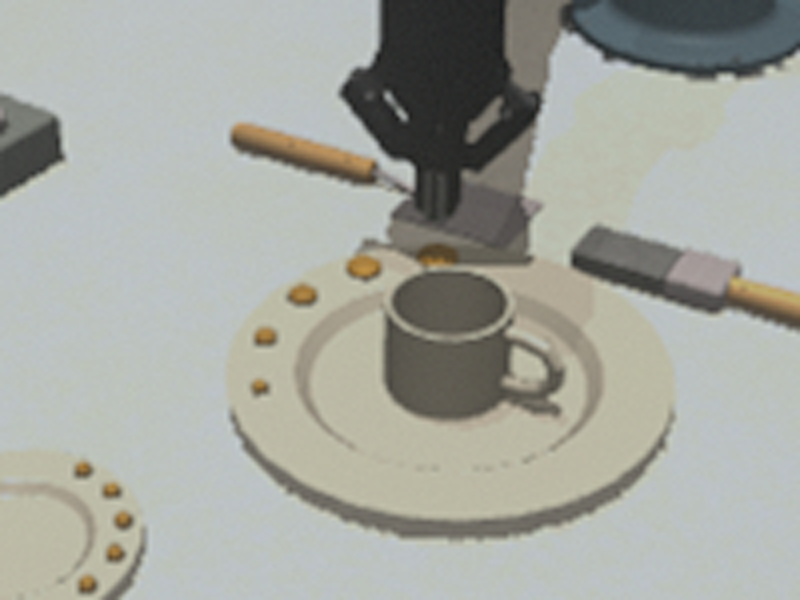

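The closed tips at crop (437,218) are right above bead 1 at (437,258), about 26 mm up and clear of the cup. Now I'll lower and trace.

```bash
python3 - <<'E'
from fit import *
import sys
q=read_tcp_rot();p=np.load("plate.npy");M=model(p)
f0=np.array(read_ft_force());fm=0
def chk(t):
    d=np.array(read_ft_force())-f0
    print(t,np.round(np.array(read_eef_pos()),4),np.round(d,1))
    if np.linalg.norm(d)>6: print("STOP");movel(np.array(read_eef_pos())+[0,0,.03]);sys.exit()
H=.028
movel(M[0]+[0,0,.035],q,speed=.05);chk("d")
movel(M[0]+[0,0,H],q,speed=.05);pause(.5);chk(1)
for i in range(1,5):
    g=(M[i-1]+M[i])/2; 
    g[:2]=p[:2]+(g[:2]-p[:2])*(1+.0015/.112)
    movel(g+[0,0,H],q,speed=.05);pause(.1);chk("g")
    movel(M[i]+[0,0,H],q,speed=.05);pause(.5);chk(i+1)
movel(M[4]+[0,0,.12],q,speed=.15)
b=np.load("btn.npy")
move_ptp([b[0],b[1],.14],q)
print(read_time_s())
E
```

```text
d [0.4521 0.0017 0.0594] [ 0.3 -0.6 -1.7]
1 [0.4524 0.0017 0.0526] [ 0.4  0.5 -0.8]
g [ 0.4685 -0.0169  0.0524] [ 0.7 -0.1 -0.2]
2 [ 0.4874 -0.0338  0.0525] [ 0.6 -0.6 -0.9]
g [ 0.5099 -0.0438  0.0523] [-0.3  0.4  0.3]
3 [ 0.5343 -0.0513  0.0525] [-0.6 -0.6  0.6]
g [ 0.5589 -0.0507  0.0523] [ 0.2  0.1 -0.4]
4 [ 0.5841 -0.0472  0.0525] [-0.  -0.8 -0.5]
g [ 0.6062 -0.0363  0.0523] [ 0.1  0.1 -0.1]
5 [ 0.6275 -0.0224  0.0525] [ 0.1 -0.1 -0.5]
16.4917
```

```bash
python3 - <<'E'
from fit import *
q=read_tcp_rot();b=np.load("btn.npy")
pause(.3);f0=np.mean([read_ft_force() for _ in range(5)],0)
movel([b[0],b[1],.088],q,speed=.08)
L=[]
for z in np.arange(.084,.0699,-.001):
    movel([b[0],b[1],z],q,speed=.02);pause(.15)
    f=np.mean([read_ft_force() for _ in range(5)],0)-f0
    L.append((round(float(z),4),round(float(read_eef_pos()[2]),4),round(float(f[2]),1)))
    if f[2]>6.5: break
print(L)
cv2.imwrite("pics/p.png",cv2.resize(read_camera("scene")[90:190,110:260,::-1],None,fx=4,fy=4,interpolation=cv2.INTER_CUBIC))
print(read_time_s())
E
```

```text
[(0.084, 0.0842, 0.2), (0.083, 0.083, 0.8), (0.082, 0.082, -0.5), (0.081, 0.081, -0.3), (0.08, 0.0802, 1.7), (0.079, 0.0791, 3.0), (0.078, 0.0781, 2.8), (0.077, 0.0771, 4.4), (0.076, 0.0761, 4.5), (0.075, 0.075, 4.5), (0.074, 0.0749, 9.0)]
22.1417
```

View pics/p.png

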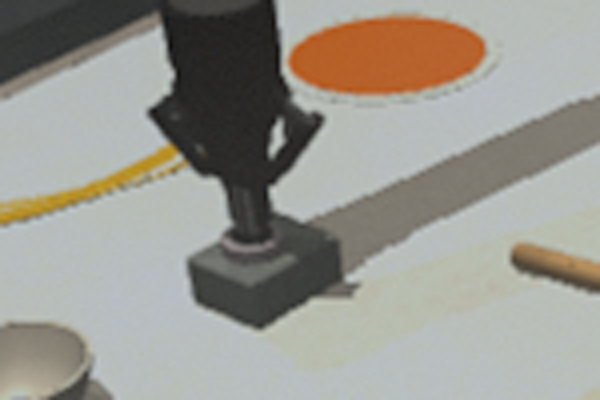

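The force follows the spring from contact at 0.081 to a hard stop at 0.075, so the button went all the way down. The picture shows the tips at (250,238), inside the steel collar. I'll retreat, check and hand in.

```bash
python3 - <<'E'
from fit import *
b=np.load("btn.npy")
movel([b[0],b[1],.19],speed=.1);pause(.5)
p=np.load("plate.npy");print(p,fit(["scene"],p)-p,read_time_s())
cv2.imwrite("pics/e.png",read_camera("scene")[:,:,::-1])
sign_off()
E
```

```text
scene [([289.0, 183.2], np.float64(1.1), 40, [0.455, 0.003]), ([270.5, 186.2], np.float64(1.5), 35, [0.491, -0.032]), ([255.5, 193.2], np.float64(1.5), 24, [0.537, -0.049]), ([245.9, 203.6], np.float64(1.4), 17, [0.587, -0.045]), ([244.5, 216.0], np.float64(1.2), 8, [0.629, -0.021])]
[ 0.55225576  0.06419695 -1.70529377] [ 0.1  0.1  0.1 -0.2 -0.2 -0.2 -0.  -0.   0.   0.2]
[ 0.54995884  0.06261896 -1.70726953] [0.00229693 0.00157799 0.00197576] 24.0
the job is handed in; nothing more can be done
```

I traced the beads from largest to smallest with the tips about 9 mm above them, pressed the counter button to its stop and released it, and handed the job in at about 24 s; the plate had not moved, and I did not check in a picture that the button came back up.

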